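# Set a brass mirror back out over the sawing block and hold it for piercing

## Task

A brass hand-mirror back, a round engraved head with a flat handle, lies on the raised wooden sawing block: slide it along the block, head first, out over the straight part of the front edge (the side with the V notch, away from the robot) until the dark line scribed across its neck is parallel with the edge and about 5 mm past it, so that a saw can get all round the head. Keep it flat on the wood all the way - do not lift it off or let the heavy head tip - and leave everything else on the bench where it is. The head would now drop if let go, so finish while still holding the handle, with the mirror back flat on the block and still.

Things in the scene. Friction and masses are not known exactly. Their poses are not given: they have to be found in the camera images.
- block_edge (a point): point on the block's top front edge, near the middle of the straight part, at the height of the flat wooden top (120 mm above the table). x points outward, level, square to the edge (away from the robot within 0.4 rad); y along the edge to the left; z up. The straight part runs from y = -100 to +115 mm; then comes a V notch (mouth 40 mm, centre y = +135 mm, 60 mm deep).
- block: the fixed raised sawing block: hardwood slab 240 mm deep (x), 280 mm wide (y), 24 mm thick, its top 120 mm above the table, on a dark steel pedestal; origin at table height under the slab's centre, axes as at the edge point (the front edge is 120 mm along +x).
- mirror_line (a point): middle of the dark line, 3 mm wide, 28 mm long, scribed across the neck of the brass mirror back, on its top face, 6 mm above the underside. x points along the handle to the head; y along the line; z up. One flat loose piece, 0.5 to 0.75 kg, balancing about 36 mm from the line on the head side. It starts flat on the wood, head towards the front edge, up to 0.3 rad from square.
- mirror_handle (a point): point in the mirror back's handle, 50 mm behind the line (-x), 3 mm above the underside; axes as the line. The handle is a flat bar 28 mm wide (y), 6 mm thick, free to grip across its width; it ends 110 mm behind the line in a rounded end 36 mm wide.
- mirror_head (a point): centre of the mirror back's round head, 68 mm in front of the line (+x), 3 mm above the underside; a disc 120 mm across, 6 mm thick, its rim 8 mm from the line; axes as the line.
- wax: beeswax cake 46 x 32 x 18 mm, lying on the block to the left of the mirror; origin under its centre; to be left alone
- tray: shallow aluminium tray for filings, 130 x 200 x 22 mm, on the table under and beyond the block's front edge; origin under its centre; to be left alone
- saw: jeweller's saw lying flat on the table, U-shaped steel frame 135 x 85 mm and pale wooden handle, 260 mm long, 24 mm high; origin on the table near the middle of its blade; to be left alone
- hammer: hammer lying on the table; origin at table height, under it; to be left alone
- bench_block: square steel bench block 75 x 75 x 22 mm on the table; origin at table height, under it; to be left alone
- disc: plain round brass blank, 120 mm across, 5 mm thick, flat on the table; origin at table height, under it; to be left alone
- file_can: steel can with needle files, 72 mm across, 150 mm high over all, standing on the table; origin at table height, under it; to be left alone
- scriber: scriber with a square aluminium handle, 130 mm long, 9 mm thick, on the table; origin at table height, under it; to be left alone
There are look-alikes about, which are no part of the job. Leave any purple look-alike of the part that bears mirror_line alone.

How it is judged (in metres and radians):
On the way:
1. the mirror back is held and has slid out flat past its balance point (line within 25 mm of the edge, or past it) (x of mirror_line in the frame of block_edge above -0.025 m and contact force between the fingers and mirror above 0.5 N and angle between mirror_line's own z axis and vertical below 0.06 rad), for 0.1 s.
At the end, for the whole second after the job is handed in: Still held: line 0 to 10 mm past the straight front edge, within 0.09 rad of parallel, head outermost; flat on the wood (tilt under 0.035 rad, within 3 mm in height, bearing on it over 0.5 N), fingers on it over 1 N, still (under 20 mm/s, 0.1 rad/s) (x of mirror_line in the frame of block_edge between 0 and 0.01 m and y of mirror_line in the frame of block_edge between -0.085 and 0.1 m and x of mirror_head in the frame of block_edge above 0.05 m and angle between the x axis of mirror_line and the x axis of block_edge, either way round below 0.09 rad and angle between mirror_line's own z axis and vertical below 0.035 rad and z of mirror_line in the frame of block_edge between 0.003 and 0.009 m and contact force between the fingers and mirror above 1 N and contact force between mirror and block above 0.5 N and linear speed of mirror below 0.02 m/s and angular speed of mirror below 0.1 rad/s); the arm keeps its last pose, push and grip.
It fails at once if the mirror back is let tip (more than 0.15 rad) (angle between mirror_line's own z axis and vertical above 0.15 rad).
It fails at once if the mirror back is lifted off the block (more than 12 mm) (z of mirror_line in the frame of block_edge above 0.018 m).
It fails at once if something else on the bench is moved more than 25 mm (distance of any of wax, tray, saw, hammer, bench_block, disc, file_can, scriber from where it was at the start of the episode above 0.025 m).
It also fails if it takes over 32 s, if anything falls off the work surface, if the arm or the gripper's body presses on something with over 40 N, if the wrist force passes 120 N, or if a joint passes its speed limit or range.

## Robot

A 7-joint arm with a two-finger parallel gripper is mounted at the origin on the work surface. World frame = base frame: x ahead of the robot, y to its left, z up, the work surface at z = 0. Lengths are in mm, angles in degrees, forces in N, time in s.
With the tool pointing down it reaches from about 350 to 900 mm from the base axis. Payload 7.2 kg.
Tool frame: the origin (TCP) lies on the centre line of the jaws, within the pads' length; the fingertips stand 14 mm ahead of it and the grasp point (between the pads) lies 5 mm behind it; z points along the fingers, y is the line along which they close (so a half turn about z gives the same grasp; the last joint's range is limited). The gripper opens to 85 mm and grips with 20 to 120 N. Pads are 22 mm wide; open, the fingers measure 114 mm over their backs; the gripper's body (76 mm by 85 mm) begins 54 mm behind the grasp point. The pads swing forward as they close: fully open they stand 13 mm farther back than shut.
Start: joints at [71.379, 23.554, -0.728, 91.456, 0.321, 64.991, -4.71], TCP at [158.729, -604.511, 245.297] pointing down, gripper open.
Joint ranges: [-169.25, 169.25], [-16.82, 113.86], [-84.01, 82.57], [7.8, 145.47], [-59.2, 239.2], [7.22, 106.19], [-163.78, 163.78]. Speed limits (degrees/s): [136.94, 136.94, 172.46, 172.46, 180, 180, 180].

## Interface

Orientations are given as [roll, pitch, yaw] about the fixed x, y, z axes, in that order (R = Rz(yaw) Ry(pitch) Rx(roll)).
In Python, from workcell import robot, eoat, kinematics, readout, eyes, hand_in gives the robot as it stands. Calls block until the motion is done:
- robot.move_ptp(position, orientation): joint-space move of the TCP to a pose.
- robot.move_linear(position, attitude=None, feed=150, threshold=None): straight line of the TCP; attitude=None keeps the orientation; feed is the mean speed in mm/s. With threshold (N) it stops when the force on the tool has changed by that much, and returns True; else False.
- robot.movej(angles): joint-space move.
- eoat.open_gripper() and eoat.grab(f_grip=None): open the fingers fully, or close them until they stop; f_grip is the grip in N (None keeps the last).
- robot.pause(seconds).
- kinematics.ik(position, orientation): joint angles nearest the present ones, or None.
- readout.get_state(): the state.
- eyes.snapshot(name): name is "side" or "top"; returns (picture, depth): 480x640x3 uint8, blue, green, red; 480x640 float32, mm along the optical axis (not along the pixel's ray), 0 where there is no reading.
- eyes.camera_model(name): a dict with "mtx" (3x3 intrinsics, pixels), "pose" (4x4, takes a point from camera to world coordinates). Camera axes: x right, y down, z forward; pixel columns grow to the right and rows downward; lengths in mm; the calibration is good to about 2 mm. A picture is of the moment at which its call begins. camera_model takes no time and is no camera call.
A pose or a line that the arm cannot do raises robot.IKError and nothing moves.
- hand_in(): hands the job in; it is judged then, once.
Trained networks look in the newest picture that a camera, given by its name, has taken for a name from the list of things; names that differ only in an ending like _2 or _b are one class to them, and where a whole thing is asked for, a point or a joint stands for the part that bears it (a point fixed in the world has none). Each returns a list of dicts, best first, with "conf" (0 to 1); they miss things now and then, are a little off and sometimes report something else, mostly with a low value. They report only what shows in the picture. A call takes as long as a camera call. They do not tell look-alikes from the thing itself.
- eyes.search_frame(camera, query): "position" ([x, y, z] in mm, in the coordinates of the camera as it stood for that picture, good to about 4 mm: the middle of the surface that is visible of it).
- eyes.tip_of(camera, query): "position" ([x, y, z] in mm, in the coordinates of the camera as it stood for that picture, good to about 4 mm: a listed point, or the origin of a listed thing).
The state is a dict: "clock": time; "qpos": joint angles; "joint_velocities": joint speeds; "tau": joint torques, N m; "tool_pos": TCP position; "tool_rot": TCP orientation; "ft_force": force on the tool from outside, world axes, zero at the start; "ft_torque": the same for the moment, N m; "finger_gap": opening from 0.0 (shut) to 1.0 (fully open); "finger_force": force on a finger pad.
Only numpy, scipy, OpenCV 4.12 (cv2) and the standard library are available. Lean on these libraries where they do the work, as an engineer would, in place of code of your own. Each camera call takes 0.05 s, during which the arm holds its last target. There are 200 camera calls.

## Working session

There is one attempt and no reset: what is moved stays moved. The work goes in short steps, each a Python script; the robot and the scene stay as the last script left them, time stands still between calls to the robot, and variables do not carry over. Pictures are saved under pics/ and viewed, at most 10 in all, crops included, and the job is handed in when it is done.

```bash
mkdir -p pics; cat > h.py <<'E'
import numpy as np, cv2
from workcell import robot, eoat, kinematics, readout, eyes, hand_in
def w(cam,p):
    T=np.array(eyes.camera_model(cam)["pose"]); return (T@np.r_[p,1])[:3]
def px(cam,P):
    m=eyes.camera_model(cam); c=np.linalg.inv(np.array(m["pose"]))@np.r_[P,1]; u=np.array(m["mtx"])@c[:3]; return u[:2]/u[2]
def at_z(cam,uv,z):
    m=eyes.camera_model(cam); T=np.array(m["pose"]); d=T[:3,:3]@np.linalg.inv(np.array(m["mtx"]))@np.r_[uv,1]; o=T[:3,3]
    return o+d*(z-o[2])/d[2]
E
python3 - <<'E'
from h import *
np.set_printoptions(precision=1,suppress=True)
for c in("top","side"):
    im,d=eyes.snapshot(c); cv2.imwrite(f"pics/{c}0.png",im); np.save(f"{c}d.npy",d)
    print(c,eyes.camera_model(c)["pose"])
    for q in("block_edge","mirror_line","mirror_handle","mirror_head","wax"):
        print(q,[(round(r["conf"],2),w(c,r["position"]),px(c,w(c,r["position"]))) for r in eyes.tip_of(c,q)[:3]])
print(readout.get_state())
E
```

```text
top [[  -0.    -1.     0.1  449.5]
 [  -1.     0.    -0.    20.6]
 [   0.    -0.1   -1.  1137.9]
 [   0.     0.     0.     1. ]]
block_edge [(0.7, array([644.1,  24.4, 121.8]), array([312.6, 182.8])), (0.57, array([544.9,   8. , 123.2]), array([321.1, 228.8]))]
mirror_line [(0.6, array([ 361.6, -154.3,    4.2]), array([391., 310.])), (0.57, array([549.5,   4.6, 119.6]), array([322.6, 226.8]))]
mirror_handle [(0.78, array([ 402.2, -128. ,   -2.1]), array([379. , 292.8])), (0.57, array([498. ,  13.9, 121.2]), array([318.7, 251. ])), (0.19, array([ 596.2, -378.9,   -3.8]), array([481. , 209.8]))]
mirror_head [(0.91, array([616. ,  -5.2, 122.5]), array([326.7, 195.6])), (0.81, array([ 309.4, -191.4,   -0.8]), array([407. , 331.9]))]
wax [(0.89, array([469.3, 222.5, 115.4]), array([220.7, 266.3]))]
side [[    1.     -0.1     0.1   332.6]
 [   -0.2    -0.6     0.8 -1329.2]
 [   -0.     -0.8    -0.6  1093.8]
 [    0.      0.      0.      1. ]]
block_edge [(0.67, array([640.5,  21.3, 116.9]), array([357.9, 227.8]))]
mirror_line [(0.98, array([ 365. , -153.1,    5.1]), array([270.6, 308.7])),
[... 322 characters left out ...]
]))]
mirror_head [(0.79, array([617.1,  -7.3, 127.2]), array([352. , 231.4])), (0.78, array([ 309.7, -197. ,    5.5]), array([251.1, 322.4])), (0.46, array([639.1,  19.4, 120.1]), array([357.6, 227.3]))]
wax [(0.56, array([473.5, 217.5, 124.5]), array([292.1, 195.5]))]
{'clock': 0.6, 'qpos': array([71.4, 23.6, -0.7, 91.5,  0.3, 65. , -4.7]), 'joint_velocities': array([ 0. , -0. , -0.2,  0. , -0.1, -0.1, -0. ]), 'tau': array([ -0. , -60. ,   0.7, -30. ,   0. ,   0. ,  -0. ]), 'tool_pos': array([ 158.7, -604.5,  245.3]), 'tool_rot': array([180. ,   0. ,  14.7]), 'ft_force': array([ 0.1, -0.1,  0.2]), 'ft_torque': array([-0. ,  0. ,  0.1]), 'finger_force': 0.0, 'finger_gap': 0.9971163340621139}
```

```bash
python3 - <<'E'
import cv2
im=cv2.imread("pics/top0.png"); c=im[150:350,190:430]; cv2.imwrite("pics/topc.png",cv2.resize(c,None,fx=3,fy=3,interpolation=cv2.INTER_CUBIC))
E
```

```text
(no output)
```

View pics/top0.png

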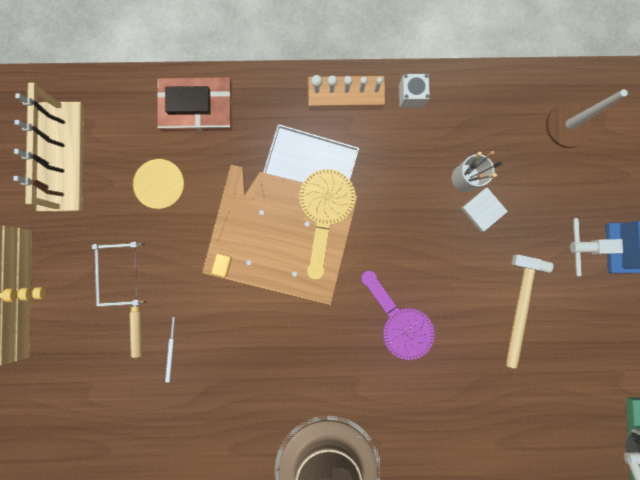

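View pics/topc.png

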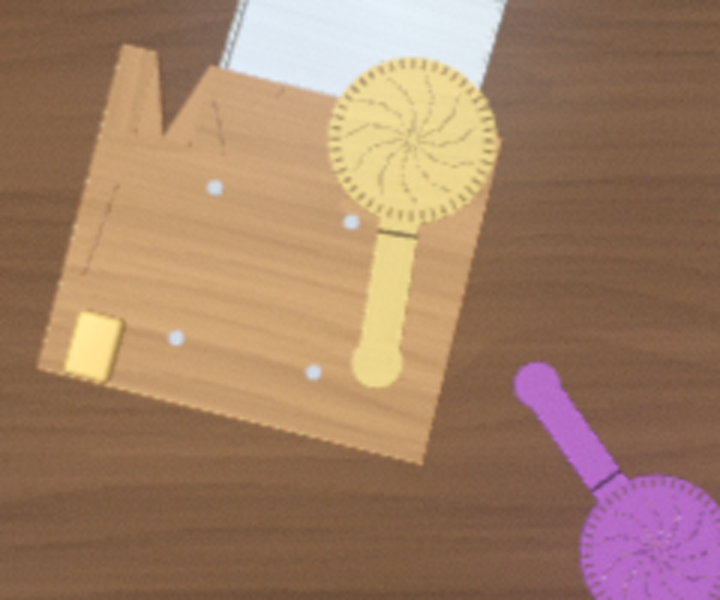

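View pics/side0.png

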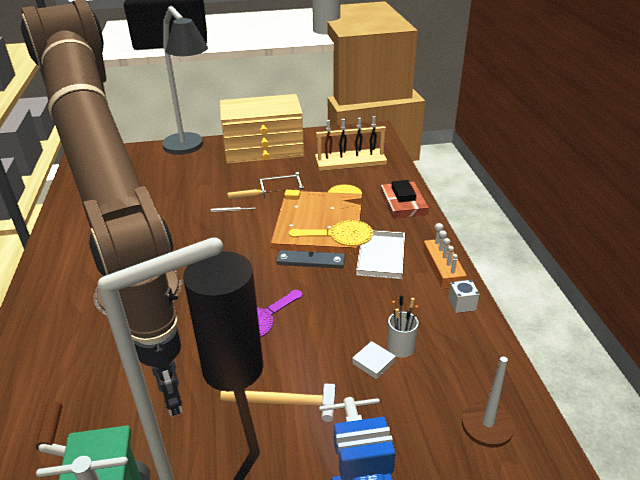

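```bash
cat > m.py <<'E'
from h import *
np.set_printoptions(precision=2,suppress=True)
im=cv2.imread("pics/top0.png"); hsv=cv2.cvtColor(im,cv2.COLOR_BGR2HSV)
for uv in((262,230),(290,255),(327,225),(318,245),(340,190),(380,240),(225,265)): print(uv,hsv[uv[1],uv[0]])
d=np.load("topd.npy"); print("depth",d[230,262],d[240,320],d[240,400])
vv,uu=np.mgrid[150:310,195:365]
m=eyes.camera_model("top"); K=np.array(m["mtx"]); T=np.array(m["pose"])
Z=d[150:310,195:365]; P=np.stack([(uu-K[0,2])/K[0,0]*Z,(vv-K[1,2])/K[1,1]*Z,Z],-1)@T[:3,:3].T+T[:3,3]
h=P[...,2]; h_in=(h>105)&(h<135)
H=hsv[150:310,195:365]; 
brass=(H[...,0]>=20)&(H[...,0]<=32)&(H[...,2]>190)&h_in
wood=h_in&~brass
print("z wood",np.median(h[wood]),"brass",np.median(h[brass]))
def pts(mask,z): return np.array([at_z("top",(u+195,v+150),z)[:2] for v,u in zip(*np.nonzero(mask))])
wp=pts(wood,120)
# keep largest comp
r=cv2.minAreaRect(wp.astype(np.float32)); print("rect",r,cv2.boxPoints(r))
bm=cv2.connectedComponentsWithStats(brass.astype(np.uint8)); 
k=1+np.argmax(bm[2][1:,4]); bp=pts(bm[1]==k,126)
# head centre by extents along principal axis
c=bp.mean(0); ev=np.linalg.svd(bp-c,full_matrices=False)[2][0]; ev*=np.sign(ev[0]); s=(bp-c)@ev
print("axis yaw",np.degrees(np.arctan2(ev[1],ev[0])),"extent",s.min(),s.max(),"head tip",c+ev*s.max(),"line by tip",c+ev*(s.max()-128),"by tail",c+ev*(s.min()+110))
print("line px",at_z("top",(397/3+190,233/3+150),126))
for uv in((225,70),(330,93),(500,138)): print("edge",at_z("top",(uv[0]/3+190,uv[1]/3+150),120))
E
python3 m.py
```

```text
(262, 230) [ 15 112 196]
(290, 255) [ 15 113 199]
(327, 225) [ 23 103 233]
(318, 245) [ 23 100 236]
(340, 190) [ 23  95 233]
(380, 240) [ 12 120 123]
(225, 265) [ 22 106 255]
depth 1020.9876 1017.16754 1140.9635
z wood 119.34553657619142 brass 125.11617858443691Traceback (most recent call last):
  File "m.py", line 15, in <module>
    wp=pts(wood,120)
  File "m.py", line 14, in pts
    def pts(mask,z): return np.array([at_z("top",(u+195,v+150),z)[:2] for v,u in zip(*np.nonzero(mask))])
                                      ~~~~^^^^^^^^^^^^^^^^^^^^^^^
  File "h.py", line 8, in at_z
    m=eyes.camera_model(cam); T=np.array(m["pose"]); d=T[:3,:3]@np.linalg.inv(np.array(m["mtx"]))@np.r_[uv,1]; o=T[:3,3]
ValueError: time passes only in moves, steps and waits
```

```bash
python3 - <<'E'
s=open('h.py').read().replace('def w(cam','from functools import lru_cache\n@lru_cache\ndef cm(c): return eyes.camera_model(c)\ndef w(cam',1)
a,b=s.split('def w(cam',1); b=b.replace('eyes.camera_model','cm'); open('h.py','w').write(a+'def w(cam'+b)
E
python3 m.py
```

```text
(262, 230) [ 15 112 196]
(290, 255) [ 15 113 199]
(327, 225) [ 23 103 233]
(318, 245) [ 23 100 236]
(340, 190) [ 23  95 233]
(380, 240) [ 12 120 123]
(225, 265) [ 22 106 255]
depth 1020.9876 1017.16754 1140.9635
z wood 119.34553657619142 brass 125.11617858443691
rect ((554.1746215820312, 90.4263916015625), (279.453857421875, 276.4927673339844), 75.0035629272461) [[384.48  -8.77]
 [651.56 -80.31]
 [723.87 189.62]
 [456.79 261.17]]
axis yaw -9.632803380951614 extent -64.53523676787333 60.81221384574427 head tip [672.82 -15.49] line by tip [546.62   5.93] by tail [657.69 -12.92]
line px [547.06   5.35 126.  ]
edge [666.66 125.98 120.  ]
edge [648.85  51.27 120.  ]
edge [614.45 -69.51 120.  ]
```

```bash
python3 - <<'E'
from h import *
np.set_printoptions(precision=2,suppress=True)
im=cv2.imread("pics/top0.png"); hsv=cv2.cvtColor(im,cv2.COLOR_BGR2HSV).astype(int)
S=hsv[...,1]; V=hsv[...,2]
def front(u):   # tray(low S) -> wood (S~112): crossing S=60
    for v in range(160,200):
        if S[v,u]<60<=S[v+1,u]: return v+(60-S[v,u])/(S[v+1,u]-S[v,u])
def rear(u):    # wood V~197 -> table ~115
    for v in range(310,255,-1):
        if V[v,u]<155<=V[v-1,u]: return v-(155-V[v,u])/(V[v-1,u]-V[v,u])
def fit(f,us,z=120):
    p=np.array([at_z("top",(u,f(u)),z)[:2] for u in us if f(u)]).astype(np.float32)
    vx,vy,x0,y0=cv2.fitLine(p,cv2.DIST_HUBER,0,.01,.01).ravel(); s=np.sign(vy); t=np.array([vx,vy])*s; n=np.array([t[1],-t[0]])
    print(len(p),"resid",np.std((p-[x0,y0])@n),"pt",x0,y0,"normal yaw",np.degrees(np.arctan2(n[1],n[0]))); return np.array([x0,y0]),n
p,n=fit(front,range(268,300)); r,nr=fit(rear,list(range(240,326)))
L=np.array([547,5.5]); print("depth",(p-r)@nr,"line x using n, nr",(L-p)@n,(L-r)@nr-240)
t=np.array([-nr[1],nr[0]])
# notch-right mouth px and left/right corners for y origin
for uv in((212,67),(500,138),(422,463),(38,370)):
    q=at_z("top",(uv[0]/3+190,uv[1]/3+150),120)[:2]; print(uv,q,"y rel line",(q-L)@t)
E
```

```text
32 resid 0.09926057 pt 656.4838 87.138084 normal yaw -14.92489
86 resid 0.30484018 pt 412.17554 98.60664 normal yaw -14.798149
depth 239.13422 line x using n, nr -84.76421503446318 -85.86665721376039
(212, 67) [668.97 135.23] y rel line 156.58151961743283
(500, 138) [614.45 -69.51] y rel line -55.28987002149637
(422, 463) [384.96  -9.33] y rel line -55.72695697096235
(38, 370) [455.15 259.77] y rel line 222.37371028408688
```

```bash
python3 - <<'E'
from h import *
np.set_printoptions(precision=2,suppress=True)
a=np.radians(-9.5); L=np.array([547,5.5]); G=L-62*np.array([np.cos(a),np.sin(a)])
o=[180,0,-9.5]
robot.move_ptp([*G,230],o)
f0=readout.get_state()["ft_force"]
hit=robot.move_linear([*G,140],feed=90,threshold=15)
hit2=robot.move_linear([*G,133.5],feed=20,threshold=8)
s=readout.get_state(); print(hit,hit2,s["tool_pos"],s["ft_force"]-f0,s["clock"])
if not hit and not hit2:
    eoat.grab(f_grip=40); s=readout.get_state()
    print(G,f0,{k:s[k] for k in("clock","tool_pos","tool_rot","ft_force","ft_torque","finger_gap","finger_force")})
im,d=eyes.snapshot("side"); im=im[150:300,240:440]; cv2.imwrite("pics/side1.png",cv2.resize(im,None,fx=4,fy=4,interpolation=cv2.INTER_CUBIC))
E
```

```text
False False [485.8   15.75 133.43] [1.76 1.21 0.09] 4.7167
[485.85  15.73] [-0.63 -1.07 -0.3 ] {'clock': 5.2917, 'tool_pos': array([486.16,  15.74, 134.  ]), 'tool_rot': array([180.  ,  -0.04,  -9.52]), 'ft_force': array([-1.28, -0.03,  5.17]), 'ft_torque': array([-0.05,  0.28, -0.19]), 'finger_gap': 0.3119093715498858, 'finger_force': 42.470789694898485}
```

View pics/side1.png

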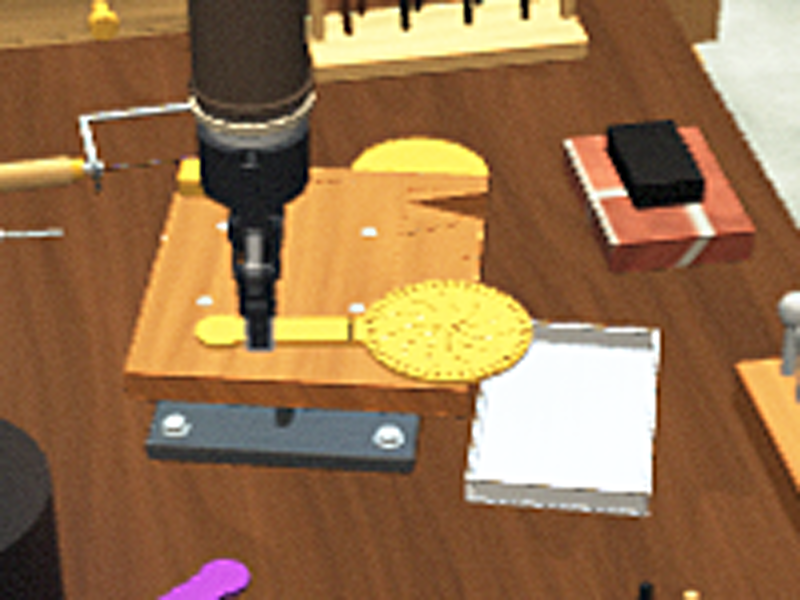

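```bash
cat > s.py <<'E'
from h import *
np.set_printoptions(precision=2,suppress=True)
def st(): 
    s=readout.get_state(); print({k:s[k] for k in("clock","tool_pos","tool_rot","ft_force","ft_torque","finger_gap","finger_force")})
E0=np.radians(-14.85); n=np.array([np.cos(E0),np.sin(E0)]); L=np.array([547,5.5])
def goto(x,z=133.2,feed=30,yaw=-14.85):
    robot.move_linear([*(L+(85.2+x-62)*n),z],[180,0,yaw],feed=feed); st()
E
python3 - <<'E'
from s import *
eoat.grab(f_grip=100); st()
goto(-40); goto(-10)
c="side"; im,d=eyes.snapshot(c); cv2.imwrite("pics/side2f.png",im)
for q in("mirror_line","mirror_head","block_edge"): print(q,[(round(r["conf"],2),w(c,r["position"])) for r in eyes.tip_of(c,q)[:3]])
c="top"; im2,d=eyes.snapshot(c); cv2.imwrite("pics/top2f.png",im2)
for q in("mirror_line","mirror_head"): print(q,[(round(r["conf"],2),w(c,r["position"])) for r in eyes.tip_of(c,q)[:3]])
a=cv2.resize(im[190:290,270:403],(798,600),interpolation=cv2.INTER_CUBIC)
cv2.imwrite("pics/side2.png",a)
cv2.imwrite("pics/top2.png",cv2.resize(im2[130:290,230:430],(750,600),interpolation=cv2.INTER_CUBIC))
E
```

```text
{'clock': 5.5583, 'tool_pos': array([486.25,  15.77, 134.34]), 'tool_rot': array([179.99,  -0.06,  -9.52]), 'ft_force': array([-2.44,  0.26,  8.38]), 'ft_torque': array([-0.05,  0.5 , -0.16]), 'finger_gap': 0.2822349087343164, 'finger_force': 98.54691266695681}
{'clock': 7.2167, 'tool_pos': array([527.38,  11.58, 134.3 ]), 'tool_rot': array([179.89,   0.33, -14.75]), 'ft_force': array([-18.3 ,   4.47,  24.73]), 'ft_torque': array([0.89, 3.9 , 0.14]), 'finger_gap': 0.28970717878683083, 'finger_force': 105.46508498795447}
{'clock': 8.3667, 'tool_pos': array([557.06,   4.19, 134.32]), 'tool_rot': array([179.96,   0.27, -14.75]), 'ft_force': array([-14.94,   4.12,  21.05]), 'ft_torque': array([ 0.91,  3.21, -0.02]), 'finger_gap': 0.2866370191762326, 'finger_force': 103.74813418078702}
mirror_line [(0.85, array([ 365.31, -151.  ,    7.16])), (0.62, array([616.08,  -7.65, 128.97]))]
mirror_head [(0.86, array([689.1 , -31.7 , 124.51])), (0.76, array([ 309.18, -197.76,    2.62]))]
block_edge [(0.86, array([640.46,  19.43, 119.23]))]
mirror_line [(0.71, array([468.14, 220.05, 116.14]))]
mirror_head [(0.57, array([684.06, -27.26, 124.17]))]
```

View pics/side2.png

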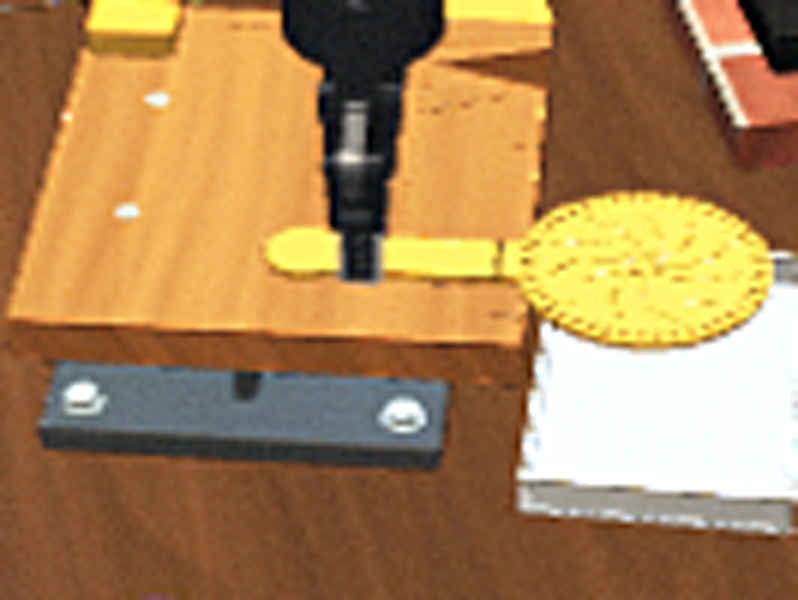

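View pics/top2.png

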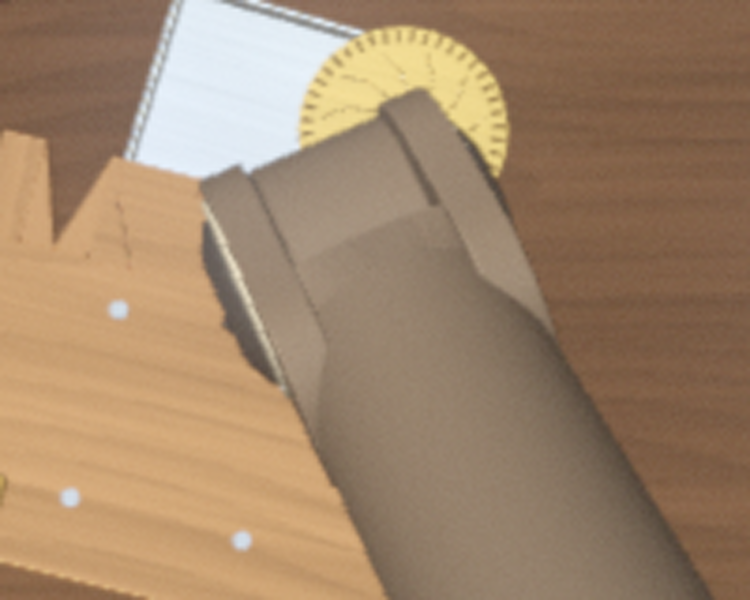

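```bash
python3 - <<'E'
from s import *
t=np.array([-n[1],n[0]]); p=np.array([656.48,87.14])
f=lambda u,v,z:(lambda q:((q-p)@n,(q-p)@t))(at_z("side",(u/6+270,v/6+190),z)[:2])
print("line",f(499,243,126),f(501,274,126)); print("edge",[f(*e,120) for e in((546,95),(538,190),(528,330))])
# head outline in top: rim points fit at z=126
im=cv2.imread("pics/top2f.png"); hsv=cv2.cvtColor(im,cv2.COLOR_BGR2HSV)
m=cv2.inRange(hsv,(20,60,170),(32,255,255)); m[:, :300]=0; m[:,372:]=0; m[:130]=0; m[190:]=0
c=max(cv2.findContours(m,cv2.RETR_EXTERNAL,cv2.CHAIN_APPROX_NONE)[0],key=cv2.contourArea)[:,0]
q=np.array([at_z("top",u,126)[:2] for u in c]); q=q[q@n>np.median(q@n)]
from scipy.optimize import least_squares
r=least_squares(lambda k:np.linalg.norm(q-k,axis=1)-59,q.mean(0)-20*n,loss="soft_l1"); print("head",r.x,(r.x-p)@n,"-> line",(r.x-p)@n-68,np.std(r.fun))
E
```

```text
line (np.float64(-10.768482120667507), np.float64(-95.18151581566913)) (np.float64(-8.427314780449498), np.float64(-119.99957434652973))
edge [(np.float64(5.172731117685196), np.float64(43.482513626907384)), (np.float64(5.187145433978959), np.float64(-41.056388360318394)), (np.float64(6.024964857735081), np.float64(-154.51106416476773))]
head [681.76 -28.58] 54.09669673088029 -> line -13.90330326911971 13.2085040823115
```

```bash
python3 - <<'E'
from s import *
goto(8,z=133.5,feed=20); robot.pause(0.4); st()
im,d=eyes.snapshot("side"); cv2.imwrite("pics/side3f.png",im)
cv2.imwrite("pics/side3.png",cv2.resize(im[190:290,270:403],(798,600),interpolation=cv2.INTER_CUBIC))
E
```

```text
{'clock': 9.7667, 'tool_pos': array([574.74,  -0.65, 134.35]), 'tool_rot': array([179.97,   0.25, -14.76]), 'ft_force': array([-12.78,   3.13,  16.08]), 'ft_torque': array([0.78, 2.76, 0.  ]), 'finger_gap': 0.2859877841201156, 'finger_force': 102.05531748848273}
{'clock': 10.1667, 'tool_pos': array([574.74,  -0.63, 134.36]), 'tool_rot': array([179.97,   0.25, -14.76]), 'ft_force': array([-12.22,   4.02,  17.  ]), 'ft_torque': array([0.76, 2.74, 0.01]), 'finger_gap': 0.2855160523333728, 'finger_force': 102.02795762762477}
```

View pics/side3.png

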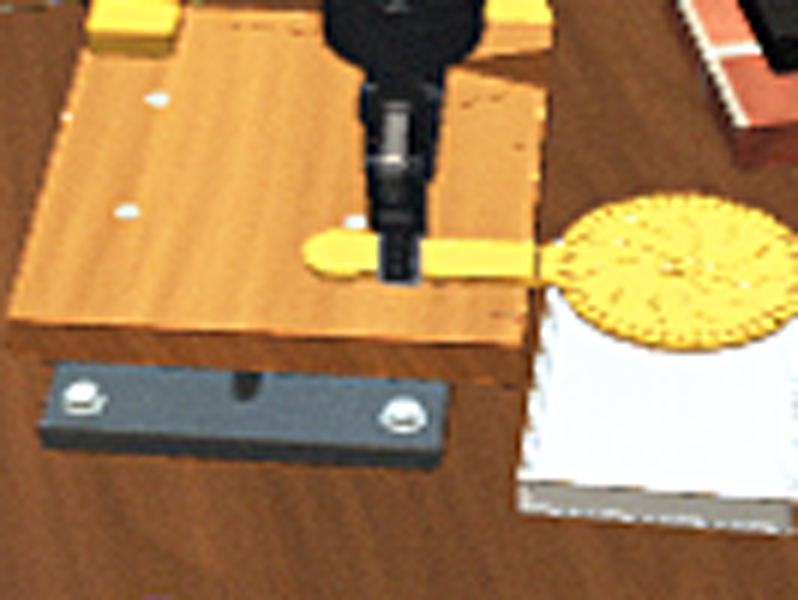

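```bash
python3 - <<'E'
from s import *
t=np.array([-n[1],n[0]]); p=np.array([656.48,87.14])
im=cv2.imread("pics/side3f.png"); g=cv2.cvtColor(im,cv2.COLOR_BGR2GRAY).astype(float)
def X(u,v,z): q=at_z("side",(u,v),z)[:2]-p; return q@n,q@t
print(g[228:240,354:368].astype(int))
for v in range(230,237):
    r=g[v,354:366]; wt=np.clip(np.median(r)-20-r,0,None); 
    if wt.sum(): print(v,(wt*np.arange(354,366)).sum()/wt.sum(),X((wt*np.arange(354,366)).sum()/wt.sum(),v,126))
# front edge: saturation / brightness step on both sides
b=im[...,0].astype(int)
for v in (206,210,214,218,222,226): print(v,g[v,354:366].astype(int))
for v in (240,242,244): print(v,g[v,352:364].astype(int))
E
```

```text
[[176 179 184 195 170  50  84  78  76  72 142 220 233 232]
 [177 177 178 194 174  62  76  77  81 115 211 237 195 173]
 [219 210 208 226 229  87  88 136 193 249 201 179 217 231]
 [237 237 237 239 237 172 193 239 238 236 227 239 238 235]
 [232 232 233 236 227 126 206 239 236 228 188 176 226 233]
 [232 233 233 237 228 125 209 237 228 204 176 212 235 235]
 [235 236 235 239 220 130 233 239 237 240 238 238 235 233]
 [238 238 237 239 218 127 230 239 223 167 165 205 236 224]
 [126 132 149 174 184 147 190 213 228 236 206 196 210 221]
 [143 138 151 156 154 149 118 124 169 198 215 225 237 237]
 [172 183 193 160  40  81  64 212 248 103 156 178 184 222]
 [173 177 188 160  53  85  77 252 255 192 204 238 227 187]]
230 359.9133064516129 (np.float64(8.147370401807901), np.float64(-91.25200136875841))
231 359.3478260869565 (np.float64(6.786403385898682), np.float64(-96.25425088759673))
232 361.2083333333333 (np.float64(12.248319648501981), np.float64(-100.69945049152575))
233 360.47899159663865 (np.float64(10.425066519360074), np.float64(-105.6922262656411))
234 359.0 (np.float64(6.513444348403659), np.float64(-110.82685489434955))
235 361.3117283950617 (np.float64(13.196873611065344), np.float64(-115.10662863059913))
236 355.5 (np.float64(-2.7670221943719158), np.float64(-121.14626260075846))
206 [186 187 182 182 186 197 171  54  88  88  85  87]
210 [185 183 179 184 182 175 129  71  91  86  83  90]
214 [187 168 140 167 190 158  63  81  83  86  90  88]
218 [182 178 179 183 199 176  61  90  87  82  80  85]
222 [181 178 182 185 185 150  77  91  89  85  90  91]
226 [176 183 184 193 169  74  82  84  88  89  87  79]
240 [169 162 169 176 189 165  69  87  85 190 252 244]
242 [130 145 157 173 170 127  71  85 144 173 229 255]
244 [168 178 186 196 189 128  75  70 220 248 218 255]
```

```bash
python3 - <<'E'
from s import *
t=np.array([-n[1],n[0]]); p=np.array([656.48,87.14])
def X(u,v,z): q=at_z("side",(u,v),z)[:2]-p; return round(q@n,2),round(q@t,1)
print("line",[X(*e,126) for e in((359.16,232),(359.1,233),(359.0,234),(358.9,235))])
print("edge",[X(*e,120) for e in((360.0,210),(359.15,222),(358.4,226),(357.4,240),(357,242),(356.95,244))])
E
```

```text
line [(np.float64(6.49), np.float64(-101.2)), (np.float64(6.56), np.float64(-106.0)), (np.float64(6.51), np.float64(-110.8)), (np.float64(6.47), np.float64(-115.6))]
edge [(np.float64(3.24), np.float64(20.4)), (np.float64(3.77), np.float64(-42.9)), (np.float64(2.6), np.float64(-63.3)), (np.float64(3.2), np.float64(-131.4)), (np.float64(2.57), np.float64(-140.9)), (np.float64(2.91), np.float64(-150.1))]
```

```bash
python3 - <<'E'
from s import *
q=L+(85.2+9-62)*n
for pt in (0.4,0.8):
    robot.move_linear([*q,133.5],[180,pt,-14.85],feed=5); robot.pause(.3); st()
for c in("side","top"):
    im,d=eyes.snapshot(c); cv2.imwrite(f"pics/{c}4f.png",im)
    m=cm(c);K=np.array(m["mtx"]);T=np.array(m["pose"]); vv,uu=np.mgrid[0:480,0:640]
    P=np.stack([(uu-K[0,2])/K[0,0]*d,(vv-K[1,2])/K[1,1]*d,d],-1)@T[:3,:3].T+T[:3,3]
    t=np.array([-n[1],n[0]]); Ln=L+90*n; x=(P[...,:2]-Ln)@n; y=(P[...,:2]-Ln)@t; z=P[...,2]
    hd=(np.hypot(x-68,y)<52)&(z>105)&(z<145); hn=(abs(y)<8)&(x>-40)&(x<-12)&(z>105)&(z<145); wd=(y>60)&(y<140)&(x<-70)&(x>-150)&(z>105)&(z<135)
    print(c,"wood",np.median(z[wd]),"handle",np.median(z[hn]),hn.sum(),"head",np.median(z[hd]),hd.sum())
    A=np.c_[x[hd],y[hd],np.ones(hd.sum())]; print("head slope",np.linalg.lstsq(A,z[hd],rcond=None)[0]); A=np.c_[x[wd],y[wd],np.ones(wd.sum())]; print("wood slope",np.linalg.lstsq(A,z[wd],rcond=None)[0])
E
```

```text
{'clock': 10.8667, 'tool_pos': array([575.8 ,  -0.92, 134.36]), 'tool_rot': array([179.97,   0.64, -14.76]), 'ft_force': array([-11.95,   3.2 ,  16.15]), 'ft_torque': array([0.79, 2.61, 0.03]), 'finger_gap': 0.28204649476556776, 'finger_force': 101.77737348130904}
{'clock': 11.4167, 'tool_pos': array([575.9 ,  -0.96, 134.41]), 'tool_rot': array([179.98,   1.03, -14.76]), 'ft_force': array([-12.15,   3.41,  15.3 ]), 'ft_torque': array([0.78, 2.5 , 0.02]), 'finger_gap': 0.28228228700301056, 'finger_force': 101.4613198886218}
side wood 120.12413347849895 handle 125.79882560743192 35 head 126.14259422264155 628
head slope [ -0.     0.   126.21]
wood slope [  0.  -0. 121.]
top wood 119.31522945476274 handle nan 0 head 124.92815037891643 336
head slope [ -0.02  -0.01 127.13]
wood slope [ -0.     0.   118.81]
  return _methods._mean(a, axis=axis, dtype=dtype,
  ret = ret.dtype.type(ret / rcount)
```

```bash
python3 -c "
from s import *
st(); print(hand_in())"
```

```text
{'clock': 11.5167, 'tool_pos': array([575.89,  -0.98, 134.39]), 'tool_rot': array([179.98,   1.03, -14.76]), 'ft_force': array([-12.49,   4.  ,  15.62]), 'ft_torque': array([ 0.75,  2.5 , -0.01]), 'finger_gap': 0.28440403245299034, 'finger_force': 101.46222575538559}
the job is handed in; nothing more can be done
None
```

I handed the job in at 11.5 s with the mirror back still held by the handle. By camera it is flat on the block and its line is parallel to the front edge, about 4–5 mm past it. I could not measure directly how hard it bears on the wood, so I tilted the gripper about 1° head-down to press it onto the edge. The hand-in returned no verdict.

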